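Make up a batch of brass to weight on a bench scale

ROBOT

A 7-joint arm with a two-finger parallel gripper is mounted at the origin on the work surface. World frame = base frame: x ahead of the robot, y to its left, z up, the work surface at z = 0. Lengths are in m, angles in rad, forces in N, time in s.
With the tool pointing down it reaches from about 0.4 to 0.875 m from the base axis. Payload 19.3 kg.
Tool frame: the origin (TCP) lies at the very end of the fingers, on their centre line; the grasp point (between the pads) lies 19 mm behind it; z points along the fingers, y is the line along which they close (so a half turn about z gives the same grasp; the last joint's range is limited). The gripper opens to 85 mm and grips with 20 to 120 N. Pads are 22 mm wide; open, the fingers measure 114 mm over their backs; the gripper's body (76 mm by 85 mm) begins 54 mm behind the grasp point. The pads swing forward as they close: fully open they stand 13 mm farther back than shut.
Start: joints at [1.036, 0.521, -0.036, 1.599, 0.021, 1.021, -0.113], TCP at [0.28, -0.559, 0.231] pointing down, gripper open.
Joint ranges: [-2.91, 2.91], [-0.3, 2.13], [-1.5, 1.42], [0.17, 2.43], [-1.26, 4.41], [0.16, 1.93], [-2.52, 2.52]. Speed limits (rad/s): [1.89, 1.89, 2.39, 2.39, 3.01, 3.01, 3.01].

INTERFACE

Orientations are given as [roll, pitch, yaw] about the fixed x, y, z axes, in that order (R = Rz(yaw) Ry(pitch) Rx(roll)).
In Python, from workcell import observe, grab_frame, job_done gives the robot as it stands.
- The arm moves only by the tool move_arm, never from a script. Its argument "plan" is a list that holds one entry, the list of rows, each a list of 7 numbers: the shift along the tool's x, y, z each as a share of 0.02 m, from -1 to 1, then the turn, a rotation vector about the tool's x, y, z each as a share of 6 degrees, from -1 to 1, then the opening, from -1 (shut) to 1 (fully open). A call has exactly 10 rows; each row shifts and turns the commanded pose from where the row before left it, along the tool's axes as they then stand; what a row does not reach is not made up. A row lasts 1/10 s, in which the tool goes at most 50 mm and 8.59 degrees, less where a joint would pass 70% of its speed; a pose out of reach is approached as far as the arm can. A call with a number of a shift or a turn outside -1 to 1 is refused whole. A call with a gripper value outside its range is refused whole. The fingers move at their own pace and stop on an object; "grip_force" is the grip in N (left out, the last holds). Time passes only in rows, so rows that do not move let the fingers close, or fill a call up. It gives the time, the measured TCP pose, the force, the opening and the grip force at its end, in the units of the state.
- observe(): the state, without advancing time (a new reading comes with each control period).
- grab_frame(name): name is "side" or "top"; returns a dict with "color" (420x560x3 uint8, red, green, blue), "intrinsics" (3x3 intrinsics, pixels), "k1" (the pictures are not rectified: a ray, as slopes to the right and down, at radius r is drawn at 1 + k1 r^2 times it, then the intrinsics apply), "position" and "orientation" of the camera in the world. Camera axes: x right, y down, z forward; pixel columns grow to the right and rows downward; lengths in m; the calibration is good to about 2 mm. A picture is of the moment at which its call begins. There is no depth.
- job_done(): hands the job in; it is judged then, once.
The state is a dict: "clock": time; "qpos": joint angles; "qd": joint speeds; "joint_efforts": joint torques, N m; "position": TCP position; "tool_rot": TCP orientation; "force": force on the tool from outside, world axes, zero at the start; "moment": the same for the moment, N m; "grip_width": finger opening in m; "finger_force": force on a finger pad.
Only numpy, scipy, OpenCV 4.12 (cv2) and the standard library are available. Lean on these libraries where they do the work, as an engineer would, in place of code of your own. Each camera call takes 0.05 s, during which the arm holds its last target. There are 200 camera calls.

TASK

Lift the clear dust cover off the rack beside the scale and stand it, rim down, on the grey cutting mat. Then slide brass blanks along their lanes onto the scale pan, without lifting them, until the dial's red needle rests in the green band: each blank must end either wholly on the pan or still in the rack. Keep the jar standing on the pan and leave everything else on the bench where it is.

Things in the scene. Friction and masses are not known exactly. Their poses are not given: they have to be found in the camera images.
- scale: grey bench scale, fixed. Origin: on the bench under the middle of the pan. Its +y runs from the rack to the pan; the dial is on its +x side. z up
- rack (a point): wooden rack fixed to the scale: level floor, 164 (x) x 76 (y) mm, 69 mm above the bench. This point: centre of the floor's top, 120 mm to -y of the scale origin; axes as the scale's. Four lanes run along y at x=-54, -18, 18, 54 mm, parted by ribs 4 mm high and wide, 52 mm long. Open at both ends; its +y end faces the pan across a 2 mm gap
- dial (a point): centre of the round white dial, 112 mm across, 75 mm above the bench, at (150, 0) mm in the scale's x, y; face up, tilted 26 deg towards the scale's +x
- pan: aluminium scale pan, 160 x 160 mm square and 4 mm thick, sprung: it sinks straight down 8 mm per kg and does not turn. Origin: centre of its top surface (70 mm above the bench when empty). Axes as the scale's. Open towards the rack (-y); 7 mm rims on the other three sides
- needle (a joint): reading of the dial's red needle, rad: 0 for an empty pan, growing clockwise by 4.36 rad per kg (divisions are 100 g). The green band on the dial runs from 2.92 to 4.06
- cover: clear dust cover with blue edging, an upside-down box 156 (x) x 68 (y) x 40 mm high, walls 4 mm, 0.13 kg, standing loose on the rack floor over the blanks. Origin: centre of its underside (level of its open rim). On top, in the middle, a black round knob, 22 mm diameter, from z=40 to z=70 mm
- jar: closed glass jar with brass scraps inside, 62 mm diameter, 70 mm tall, standing on the +y half of the pan; its weight (0.2 to 0.6 kg) varies
- mat: dark grey cutting mat with a pale grid, 260 (x) x 220 (y) x 3 mm, fixed on the bench. Origin: centre of its underside
- blank0: brass blank in lane 0 of the rack (lane 0 at scale x=-54 mm): block 22 (x) x 40 (y) x 28 mm high, about 0.21 kg, long side along its lane. Origin: centre of its underside
- blank1: brass blank in lane 1 of the rack (lane 0 at scale x=-54 mm): block 22 (x) x 40 (y) x 28 mm high, about 0.21 kg, long side along its lane. Origin: centre of its underside
- blank2: brass blank in lane 2 of the rack (lane 0 at scale x=-54 mm): block 22 (x) x 40 (y) x 28 mm high, about 0.21 kg, long side along its lane. Origin: centre of its underside
- blank3: brass blank in lane 3 of the rack (lane 0 at scale x=-54 mm): block 22 (x) x 40 (y) x 28 mm high, about 0.21 kg, long side along its lane. Origin: centre of its underside
- brush: white-handled soft brush, 190 mm long, lying along the mat's x, on the mat near its -y edge, loose (bystander); origin at the middle of its underside
- size_bottle: white plastic bottle with a red cap, 56 mm diameter, 150 mm tall (bystander); origin at the middle of its underside
- tape: yellow tape roll lying flat, 90 mm across, 24 mm tall (bystander); origin at the middle of its underside
- leaf_bowl: small glass bowl, 84 mm across, 45 mm tall (bystander); origin at the middle of its underside
- wax_tin: green tin, 72 mm diameter, 45 mm tall (bystander); origin at the middle of its underside
- sand_block: cork sanding block, 40 x 70 x 26 mm (bystander); origin at the middle of its underside
Mind the look-alikes: they are no part of the job. What is shaped like the jar but orange is not meant.

How it is judged:
On the way:
1. the cover stands on the mat, let go, with the needle still below the green band (height (world z) of cover below 0.012 m and angle between cover's own z axis and vertical below 0.1 rad and x of cover in the frame of mat between -0.13 and 0.13 m and y of cover in the frame of mat between -0.11 and 0.11 m and contact force between the fingers and cover below 0.1 N and value of joint needle below 2.9 rad), for 0.2 s.
At the end, for the whole second after the job is handed in: needle at rest in the green band (2.90 to 4.08 rad); each blank lies wholly on the pan (centre 18 mm or more in from its open edge) or in the rack (centre 17 mm or more behind its pan-side edge); cover rim down on the mat, level within 0.1 rad, centre over it; jar upright on the pan (value of joint needle between 2.9 and 4.08 rad and velocity of joint needle between -0.3 and 0.3 rad/s and ((x of blank0 in the frame of pan between -0.078 and 0.078 m and y of blank0 in the frame of pan between -0.062 and 0.078 m and z of blank0 in the frame of pan between -0.006 and 0.03 m) or (y of blank0 in the frame of scale between -0.16 and -0.099 m and x of blank0 in the frame of scale between -0.08 and 0.08 m and z of blank0 in the frame of scale between 0.062 and 0.093 m)) and ((x of blank1 in the frame of pan between -0.078 and 0.078 m and y of blank1 in the frame of pan between -0.062 and 0.078 m and z of blank1 in the frame of pan between -0.006 and 0.03 m) or (y of blank1 in the frame of scale between -0.16 and -0.099 m and x of blank1 in the frame of scale between -0.08 and 0.08 m and z of blank1 in the frame of scale between 0.062 and 0.093 m)) and ((x of blank2 in the frame of pan between -0.078 and 0.078 m and y of blank2 in the frame of pan between -0.062 and 0.078 m and z of blank2 in the frame of pan between -0.006 and 0.03 m) or (y of blank2 in the frame of scale between -0.16 and -0.099 m and x of blank2 in the frame of scale between -0.08 and 0.08 m and z of blank2 in the frame of scale between 0.062 and 0.093 m)) and ((x of blank3 in the frame of pan between -0.078 and 0.078 m and y of blank3 in the frame of pan between -0.062 and 0.078 m and z of blank3 in the frame of pan between -0.006 and 0.03 m) or (y of blank3 in the frame of scale between -0.16 and -0.099 m and x of blank3 in the frame of scale between -0.08 and 0.08 m and z of blank3 in the frame of scale between 0.062 and 0.093 m)) and height (world z) of cover below 0.012 m and angle between cover's own z axis and vertical below 0.1 rad and x of cover in the frame of mat between -0.13 and 0.13 m and y of cover in the frame of mat between -0.11 and 0.11 m and angle between jar's own z axis and vertical below 0.15 rad and horizontal distance between jar and pan below 0.08 m and z of jar in the frame of pan above -0.006 m); the robot touches nothing.
It fails at once if a blank is lifted clear of the rack or pan instead of being slid (height (world z) of any of blank0, blank1, blank2, blank3 above 0.096 m).
It fails at once if the jar is tipped (angle between jar's own z axis and vertical above 0.4 rad).
It fails at once if a bystander is moved by more than 30 mm (distance of any of brush, size_bottle, tape, leaf_bowl, wax_tin, sand_block from where it was at the start of the episode above 0.03 m).
It also fails if it takes over 64 s, if anything falls off the work surface, if the arm or the gripper's body presses on something with over 40 N, if the wrist force passes 120 N, or if a joint passes its speed limit or range.

## Working session

There is one attempt and no reset: what is moved stays moved. The work goes in short steps, Python scripts to look and compute and a tool call to move; the robot and the scene stay as the last step left them, time stands still between calls to the robot, and variables do not carry over. Pictures are saved under pics/ and viewed, at most 10 in all, crops included, and the job is handed in when it is done.

Besides the shell and the picture viewer there is one more tool, called after "Emit:" by a JSON object that holds its "method" and its "body", one argument or row to a line. move_arm: Moves the arm, as the interface text tells. Shift numbers are shares of 0.02 m and turn numbers shares of 6 degrees, none past 1 either way. Its arguments: {"type":"object","properties":{"plan":{"type":"array"},"grip_force":{"type":"number"}},"required":["plan"]}

```bash
mkdir -p pics; python3 - <<'E'
from workcell import *
import cv2
s=observe();print(s)
for n in("side","top"):
    f=grab_frame(n);cv2.imwrite(f"pics/{n}0.png",cv2.resize(f["color"][:,:,::-1],(800,600),interpolation=cv2.INTER_CUBIC))
    print(n,f["intrinsics"],f["k1"],f["position"],f["orientation"])
E
```

```text
{'clock': 0.0, 'qpos': array([ 1.03580026,  0.52199215, -0.03631735,  1.60000357,  0.02117553,
        1.02106361, -0.11280575]), 'qd': array([-0.0002353 ,  0.00159616,  0.00036902,  0.00161453,  0.00089056,
       -0.00081089,  0.00178789]), 'joint_efforts': array([-9.88167449e-04, -9.27095532e+01,  1.97931156e+00, -3.69934988e+01,
        1.77271018e-02,  8.31843558e-03, -5.61965408e-06]), 'position': array([ 0.27997353, -0.55842058,  0.23074104]), 'tool_rot': array([-3.14051162e+00,  6.02139525e-05,  4.64758779e-01]), 'force': array([ 0.69420657, -1.40786486, -0.09471349]), 'moment': array([ 0.01011139, -0.05346976,  0.01719266]), 'finger_force': 0.0, 'grip_width': 0.08512659986140003}
side [[395.80793014   0.         278.72318715]
 [  0.         395.80793014 208.60503483]
 [  0.           0.           1.        ]] -0.008862608054996302 [0.22670219 0.58363997 0.80308778] [-2.41166783 -0.00864954 -2.63355521]
top [[381.61253534   0.         282.2315572 ]
 [  0.         381.61253534 203.6158984 ]
 [  0.           0.           1.        ]] 0.020450026701552187 [0.4518405  0.02524696 1.07977074] [-3.02357567 -0.00624677 -1.5879802 ]
```

View pics/top0.png

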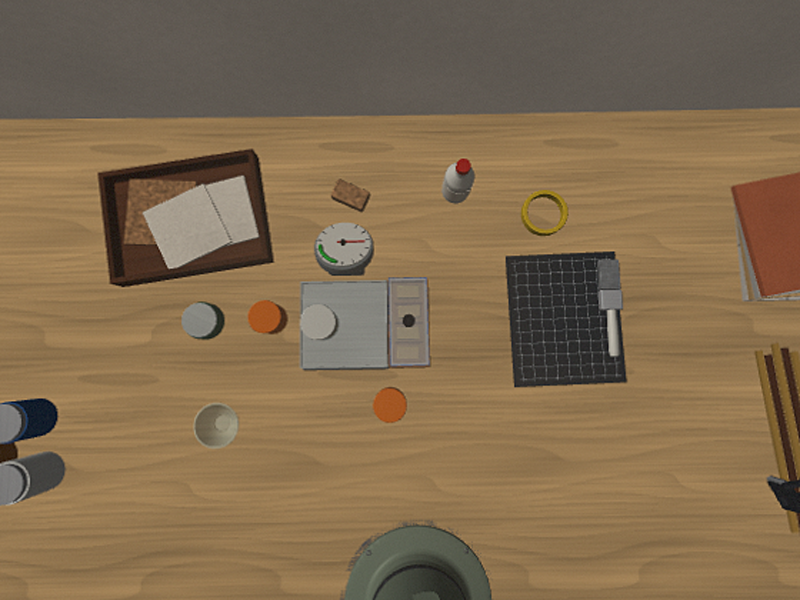

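View pics/side0.png

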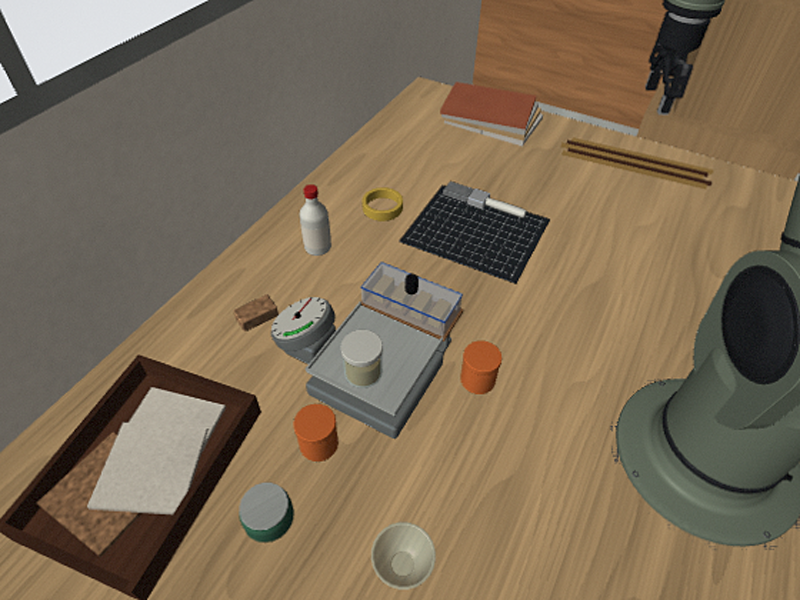

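The top view shows the scale pan at (345,325), with the jar's white lid on it at (318,322). The cover's knob is at (408,321), the dial at (343,245) and the mat at (566,319), with the brush at (610,300). The jar look-alikes are the orange ones at (266,317) and (389,405); the pale jar standing on the pan is the one meant. Next I'll enlarge for confirmation and measuring.

```bash
cat > h.py <<'E'
import numpy as np,cv2
from scipy.spatial.transform import Rotation as R
from workcell import *
def ray(f,u,v):
    K=f["intrinsics"];d=np.array([f["k1"],0,0,0,0.])
    # distortion: xd = x(1+k1 r^2)
    x=cv2.undistortPoints(np.array([[[u,v]]],float),K,d)[0,0]
    return R.from_euler("xyz",f["orientation"]).as_matrix()@np.array([x[0],x[1],1])
def at(f,u,v,z):
    r=ray(f,u,v);p=np.array(f["position"]);return p+r*(z-p[2])/r[2]
def tri(fs,uvs):
    A=np.zeros((3,3));b=np.zeros(3)
    for f,(u,v) in zip(fs,uvs):
        r=ray(f,u,v);r/=np.linalg.norm(r);M=np.eye(3)-np.outer(r,r);A+=M;b+=M@np.array(f["position"])
    x=np.linalg.solve(A,b)
    return x,[np.linalg.norm(np.cross(ray(f,*uv)/np.linalg.norm(ray(f,*uv)),x-f["position"])) for f,uv in zip(fs,uvs)]
def proj(f,p):
    Rm=R.from_euler("xyz",f["orientation"]);q=cv2.projectPoints(np.array([p],float),cv2.Rodrigues(Rm.inv().as_matrix())[0],-Rm.inv().apply(f["position"]),f["intrinsics"],np.array([f["k1"],0,0,0,0.]))[0];return q.ravel()
def crop(f,u,v,w,h,s): 
    return cv2.resize(f["color"][v:v+h,u:u+w,::-1],(w*s,h*s),interpolation=cv2.INTER_CUBIC)
E
python3 - <<'E'
from h import *
t=grab_frame("top");s=grab_frame("side")
a=crop(t,205,150,100,75,8)[:600,:800] # not used
A=crop(t,205,150,100,75,4);B=crop(t,345,170,100,75,4) 
C=crop(s,245,170,100,75,4);D=crop(s,185,195,100,75,4)
A=crop(t,205,150,100,75,4);B=crop(t,265,190,50,75//2*1,8)
B=cv2.copyMakeBorder(B,0,300-B.shape[0],0,0,cv2.BORDER_CONSTANT)
cv2.imwrite("pics/c1.png",np.vstack([np.hstack([A,B]),np.hstack([C,D])]))
E
```

```text
(no output)
```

View pics/c1.png

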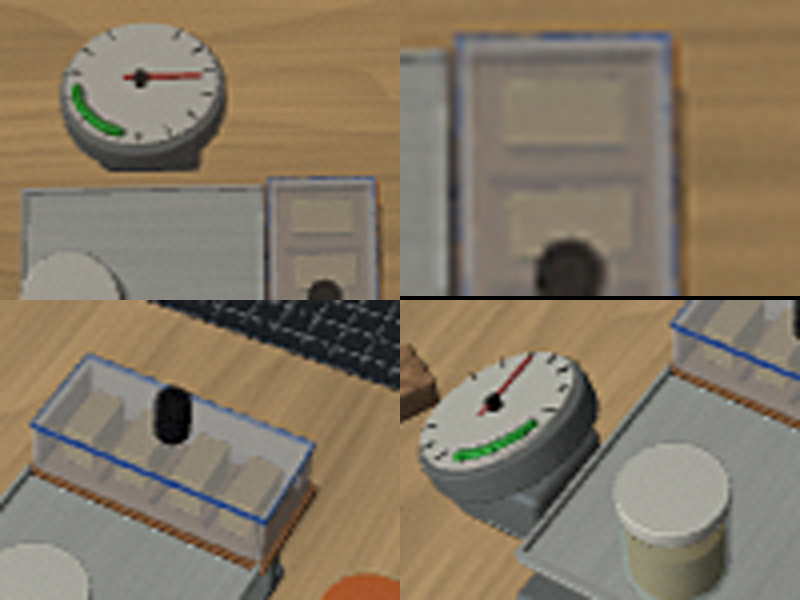

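The crop shows clear cover edges with blue edging. The knob is at (570,270) in the top crop and (173,392) in the side crop. The red needle points at (201,75) from its hub at (140,78), and the green band runs from (120,132) to (78,88). The jar on the pan is pale with a white lid, which confirms it isn't an orange look-alike.

```bash
python3 - <<'E'
from h import *
t=grab_frame("top");s=grab_frame("side")
A=lambda x,y:(205+x/4-.375,150+y/4-.375)
B=lambda x,y:(265+x/8-.44,190+y/8-.44)
C=lambda x,y:(245+x/4-.375,170+(y-300)/4-.375)
D=lambda x,y:(185+(x-400)/4-.375,195+(y-300)/4-.375)
T=lambda x,y:(x*.7-.15,y*.7-.15)
print("knobtop",tri([t,s],[B(570,268),C(173,393)]))
for n,a,c in[("+x-y",B(670,37),C(88,355)),("+x+y",B(457,37),C(32,425)),("-x-y",T(430,367),C(313,445)),("-x+y",T(388.5,367.5),C(268,522))]:
    print(n,tri([t,s],[a,c]))
for q in [(506,256),(614,252),(626,382),(514,386)]: print("mat",at(t,*T(*q),.003))
for q in [(600,262),(619,262),(622,306),(601,308),(609,355),(620,355)]: print("brush",at(t,*T(*q),.015))
for q in[(302,282),(302,369)]: print("pan",at(t,*T(*q),.075))
# dial
n=np.array([np.sin(.454),0,np.cos(.454)])
hubs=tri([t,s],[A(140,78),D(494,402)]);print("hub",hubs)
def dp(f,uv,c):
    r=ray(f,*uv);p=np.array(f["position"]);return p+r*((c-p)@n)/(r@n)-c
for f,F,h,tip,gs,ge in[(t,A,(140,78),(201,75),(121,132),(77,87)),(s,D,(494,402),(535,353),(535,425),(457,457))]:
    c=at(f,*F(*h),.075+.003)
    ex=np.array([np.cos(.454),0,-np.sin(.454)]);ang=lambda q:(lambda v:-np.arctan2(v[1],v@ex)%6.283)(dp(f,F(*q),c))
    a=[ang(q) for q in(tip,gs,ge)];print("angles cw",a,"reading",2.92-((a[1]-a[0])%6.283),4.06-((a[2]-a[0])%6.283))
E
```

```text
knobtop (array([ 0.54747541, -0.11988543,  0.00730128]), [np.float64(0.02948937085001689), np.float64(0.029489370850016846)])
+x-y (array([ 0.63832499, -0.1639672 , -0.03781647]), [np.float64(0.03332166932783477), np.float64(0.033321669327834785)])
+x+y (array([ 0.64012362, -0.0855821 , -0.04358352]), [np.float64(0.03311509894566264), np.float64(0.033115098945662544)])
-x-y (array([ 0.43459851, -0.02624169,  0.10486214]), [np.float64(0.0036981168703031997), np.float64(0.0036981168703033116)])
-x+y (array([0.43263381, 0.04615243, 0.11072355]), [np.float64(0.0010341527413012452), np.float64(0.0010341527413011778)])
mat [ 0.64684537 -0.19058244  0.003     ]
mat [ 0.65134453 -0.40715336  0.003     ]
mat [ 0.3939674  -0.41413918  0.003     ]
mat [ 0.38964897 -0.19594154  0.003     ]
brush [ 0.62951969 -0.37349484  0.015     ]
brush [ 0.62888552 -0.41094751  0.015     ]
brush [ 0.54151538 -0.41125398  0.015     ]
brush [ 0.53825039 -0.37001805  0.015     ]
brush [ 0.44668277 -0.37990694  0.015     ]
brush [ 0.44635661 -0.40114895  0.015     ]
pan [0.59094215 0.20483272 0.075     ]
pan [0.43104887 0.2040099  0.075     ]
hub (array([0.66536665, 0.12923169, 0.0780654 ]), [np.float64(0.00035614087030709236), np.float64(0.0003561408703069243)])
angles cw [np.float64(1.5278019114991754), np.float64(3.3747263507036593), np.float64(4.550843359838796)] reading 1.073075560795516 1.0369585516603794
angles cw [np.float64(1.52407939604803), np.float64(3.456827657757987), np.float64(4.51533373061742)] reading 0.9872517382900432 1.06874566543061
```

The B tile's offset was missed (its x starts at 400). I'll correct that, then look at the plan.

```bash
python3 - <<'E'
from h import *
t=grab_frame("top");s=grab_frame("side")
B=lambda x,y:(265+(x-400)/8-.44,190+y/8-.44)
C=lambda x,y:(245+x/4-.375,170+(y-300)/4-.375)
D=lambda x,y:(185+(x-400)/4-.375,195+(y-300)/4-.375)
T=lambda x,y:(x*.7-.15,y*.7-.15)
print("knobtop",tri([t,s],[B(570,268),C(173,393)]))
for n,a,c in[("+x-y",B(670,37),C(88,355)),("+x+y",B(457,37),C(32,425)),("-x-y",T(430,367),C(313,445)),("-x+y",T(388.5,367.5),C(268,522))]:
    print(n,tri([t,s],[a,c]))
print("jar lid",tri([t,s],[T(318,322),D(672,485)]))
print("orange",at(t,*T(389,405),.07), "bottle", at(t,*T(455,198),.0), at(t,*T(463,166),.15))
E
```

```text
knobtop (array([0.51498853, 0.00961856, 0.14093825]), [np.float64(0.0003300870896382485), np.float64(0.0003300870896382381)])
+x-y (array([ 0.59194114, -0.02432061,  0.1053433 ]), [np.float64(0.00095177074808138), np.float64(0.0009517707480811634)])
+x+y (array([0.59224348, 0.04394367, 0.10477572]), [np.float64(2.8363463399876115e-05), np.float64(2.8363463399912196e-05)])
-x-y (array([ 0.43459851, -0.02624169,  0.10486214]), [np.float64(0.0036981168703031997), np.float64(0.0036981168703033116)])
-x+y (array([0.43263381, 0.04615243, 0.11072355]), [np.float64(0.0010341527413012452), np.float64(0.0010341527413011778)])
jar lid (array([0.51350031, 0.16645452, 0.13736515]), [np.float64(0.0014794301040304209), np.float64(0.0014794301040302893)])
orange [0.36334325 0.0466504  0.07      ] bottle [ 0.76879028 -0.09198573  0.        ] [ 0.78246412 -0.09141409  0.15      ]
```

Measurements agree with the text: the knob top is at (0.515,0.0096,0.141), where 0.139 is expected. The mat centre is (0.5205,-0.302) with yaw about 0.02. The brush covers y<-0.37, so the cover goes at (0.52,-0.27). The dial reads about 1.04, so the jar is about 0.24 kg and three blanks are needed. I'll move now.

Emit:
{"method": "move_arm", "body": {
  "plan": [
    [[0,0,0,0,0,0.888,1],[0,0,0,0,0,0.888,1],[0,0,0,0,0,0.888,1],[0,0,0,0,0,0.888,1],[0,0,0,0,0,0.888,1],[1,-1,0,0,0,0,1],[1,-1,0,0,0,0,1],[1,-1,0,0,0,0,1],[1,-1,0,0,0,0,1],[1,-1,0,0,0,0,1]]
  ],
  "grip_force": 40
}}

```text
clock: 1.4
position: [0.3809, -0.4578, 0.2314]
tool_rot: [3.142, -0.0, -0.0]
force: [0.4, 0.7, -0.5]
grip_width: 0.0853
finger_force: 0.0
```

Emit:
{"method": "move_arm", "body": {
  "plan": [
    [[0.6,-1,0,0,0,0,1],[0.6,-1,0,0,0,0,1],[0.6,-1,0,0,0,0,1],[0.6,-1,0,0,0,0,1],[0.6,-1,0,0,0,0,1],[0.6,-1,0,0,0,0,1],[0.6,-1,0,0,0,0,1],[0.6,-1,0,0,0,0,1],[0.6,-1,0,0,0,0,1],[0.6,-1,0,0,0,0,1]]
  ]
}}

```text
clock: 2.4
position: [0.5006, -0.2579, 0.2314]
tool_rot: [3.142, -0.0, -0.0]
force: [0.2, 0.5, -0.4]
grip_width: 0.0855
finger_force: 0.0
```

Emit:
{"method": "move_arm", "body": {
  "plan": [
    [[0,-1,0,0,0,0,1],[0,-1,0,0,0,0,1],[0,-1,0,0,0,0,1],[0,-1,0,0,0,0,1],[0,-1,0,0,0,0,1],[0,-1,0,0,0,0,1],[0,-1,0,0,0,0,1],[0,-1,0,0,0,0,1],[0,-1,0,0,0,0,1],[0,-1,0,0,0,0,1]]
  ]
}}

```text
clock: 3.4
position: [0.5002, -0.058, 0.2314]
tool_rot: [3.142, -0.0, -0.0]
force: [-0.5, -0.5, -0.2]
grip_width: 0.0856
finger_force: 0.0
```

Emit:
{"method": "move_arm", "body": {
  "plan": [
    [[0.18,-0.845,0,0,0,0,1],[0.18,-0.845,0,0,0,0,1],[0.18,-0.845,0,0,0,0,1],[0.18,-0.845,0,0,0,0,1],[0,0,1,0,0,0,1],[0,0,1,0,0,0,1],[0,0,1,0,0,0,1],[0,0,1,0,0,0,1],[0,0,1,0,0,0,1],[0,0,0,0,0,0,1]]
  ]
}}

```text
clock: 4.4
position: [0.5135, 0.0088, 0.1295]
tool_rot: [3.141, 0.003, -0.0]
force: [-0.4, -0.3, 0.8]
grip_width: 0.0854
finger_force: 0.0
```

Emit:
{"method": "move_arm", "body": {
  "plan": [
    [[0,0,0.45,0,0,0,1],[0,0,0.42,0,0,0,1],[0,0,0,0,0,0,1],[0,0,0,0,0,0,-1],[0,0,0,0,0,0,-1],[0,0,0,0,0,0,-1],[0,0,0,0,0,0,-1],[0,0,0,0,0,0,-1],[0,0,0,0,0,0,-1],[0,0,0,0,0,0,-1]]
  ]
}}

```text
clock: 5.4
position: [0.5148, 0.0089, 0.1141]
tool_rot: [-3.142, -0.0, -0.0]
force: [-0.7, 0.5, 5.3]
grip_width: 0.0205
finger_force: 39.5
```

Knob gripped. Lifting straight up.

Emit:
{"method": "move_arm", "body": {
  "plan": [
    [[0,0,-0.3,0,0,0,-1],[0,0,-0.5,0,0,0,-1],[0,0,-0.7,0,0,0,-1],[0,0,-0.7,0,0,0,-1],[0,0,-0.7,0,0,0,-1],[0,0,-0.7,0,0,0,-1],[0,0,-0.7,0,0,0,-1],[0,0,-0.5,0,0,0,-1],[0,0,-0.3,0,0,0,-1],[0,0,0,0,0,0,-1]]
  ]
}}

```text
clock: 6.4
position: [0.5149, 0.0088, 0.2166]
tool_rot: [-3.142, -0.001, -0.0]
force: [0.9, -0.1, -1.6]
grip_width: 0.0205
finger_force: 39.3
```

```bash
python3 - <<'E'
from h import *
t=grab_frame("top");s=grab_frame("side")
cv2.imwrite("pics/c2.png",np.hstack([crop(t,215,150,100,150,4),crop(s,220,100,100,150,4)]))
E
```

```text
(no output)
```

View pics/c2.png

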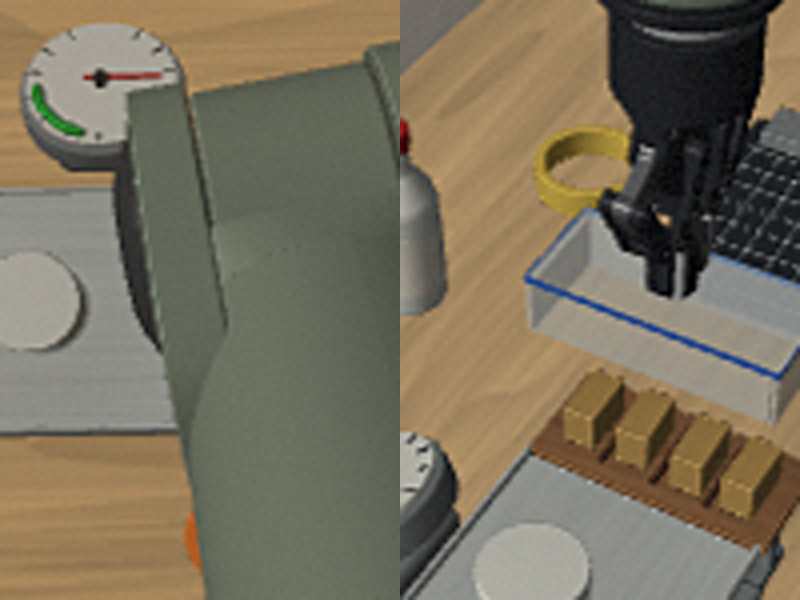

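The cover is lifted cleanly: the side crop shows it level at about (670,310), with the four blanks left in the rack. Carrying it to the mat.

Emit:
{"method": "move_arm", "body": {
  "plan": [
    [[0,0.5,0,0,0,0,-1],[0,1,0,0,0,0,-1],[0,1,0,0,0,0,-1],[0,1,0,0,0,0,-1],[0,1,0,0,0,0,-1],[0,1,0,0,0,0,-1],[0,1,0,0,0,0,-1],[0,1,0,0,0,0,-1],[0,1,0,0,0,0,-1],[0,1,0,0,0,0,-1]]
  ]
}}

```text
clock: 7.5
position: [0.514, -0.1827, 0.2153]
tool_rot: [-3.142, 0.001, -0.001]
force: [-0.1, 0.0, -0.6]
grip_width: 0.0208
finger_force: 39.3
```

Emit:
{"method": "move_arm", "body": {
  "plan": [
    [[0.25,1,0,0,0,0,-1],[0,1,0,0,0,0,-1],[0,1,0,0,0,0,-1],[0,0.8,0,0,0,0,-1],[0,0.6,0,0,0,0,-1],[0,0,0.7,0,0,0,-1],[0,0,1,0,0,0,-1],[0,0,1,0,0,0,-1],[0,0,1,0,0,0,-1],[0,0,1,0,0,0,-1]]
  ]
}}

```text
clock: 8.5
position: [0.5193, -0.2679, 0.1201]
tool_rot: [-3.141, 0.001, 0.001]
force: [1.0, 0.7, -1.6]
grip_width: 0.0204
finger_force: 39.3
```

Emit:
{"method": "move_arm", "body": {
  "plan": [
    [[0,0,0.8,0,0,0,-1],[0,0,0.8,0,0,0,-1],[0,0,0.6,0,0,0,-1],[0,0,0.5,0,0,0,-1],[0,0,0.4,0,0,0,-1],[0,0,0.3,0,0,0,-1],[0,0,0.2,0,0,0,-1],[0,0,0,0,0,0,-1],[0,0,0,0,0,0,-1],[0,0,0,0,0,0,-1]]
  ]
}}

```text
clock: 9.5
position: [0.5198, -0.2693, 0.0503]
tool_rot: [3.141, -0.001, -0.0]
force: [0.4, -0.1, -1.2]
grip_width: 0.0206
finger_force: 39.3
```

Emit:
{"method": "move_arm", "body": {
  "plan": [
    [[0,0,0.1,0,0,0,-1],[0,0,0.05,0,0,0,-1],[0,0,0,0,0,0,-1],[0,0,0,0,0,0,0.3],[0,0,0,0,0,0,1],[0,0,0,0,0,0,1],[0,0,0,0,0,0,1],[0,0,0,0,0,0,1],[0,0,-0.5,0,0,0,1],[0,0,-0.8,0,0,0,1]]
  ]
}}

```text
clock: 10.5
position: [0.5191, -0.2689, 0.073]
tool_rot: [-3.141, 0.001, -0.0]
force: [0.2, 0.1, 0.2]
grip_width: 0.0856
finger_force: 0.0
```

Emit:
{"method": "move_arm", "body": {
  "plan": [
    [[0,0,-1,0,0,0,1],[0,0,-1,0,0,0,1],[0,0,-1,0,0,0,-1],[0,0,-1,0,0,0,-1],[0,0,-1,0,0,0,-1],[0,0,0,0,0,0,-1],[0,0,0,0,0,0,-1],[0,0,0,0,0,0,-1],[0,0,0,0,0,0,-1],[0,0,0,0,0,0,-1]]
  ]
}}

```text
clock: 11.5
position: [0.5194, -0.269, 0.1724]
tool_rot: [-3.141, 0.001, -0.0]
force: [-0.4, -0.5, -0.1]
grip_width: -0.0004
finger_force: 0.0
```

```bash
python3 - <<'E'
from h import *
t=grab_frame("top");s=grab_frame("side");print(observe()["position"],observe()["force"])
cv2.imwrite("pics/c3.png",np.vstack([np.hstack([crop(t,265,185,50,75,8)[:300],crop(t,265,222,50,75,8)[:300]]),np.hstack([crop(s,245,180,100,75,4),crop(s,280,120,100,75,4)])]))
E
```

```text
[ 0.51944445 -0.26910435  0.17253896] [ 0.32916693 -0.43387529 -0.08713426]
```

View pics/c3.png

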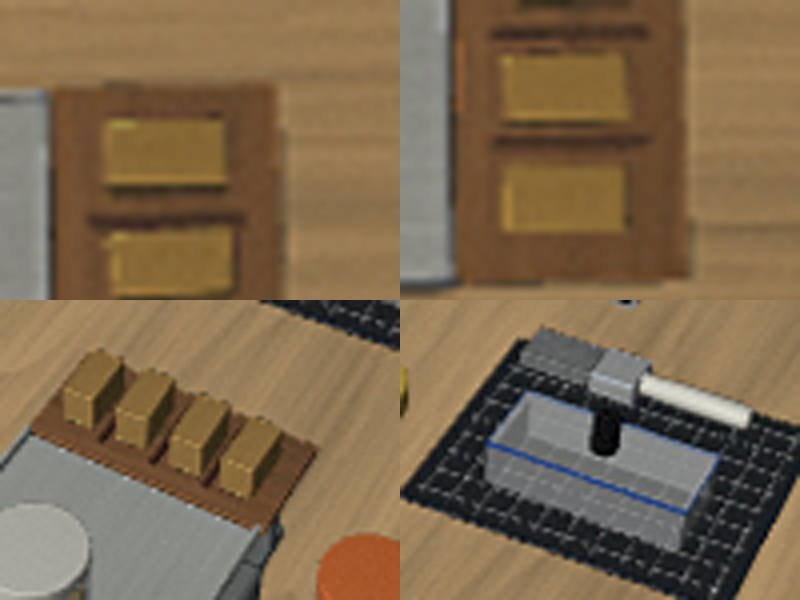

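The cover stands on the mat clear of the brush (side tile, knob at (605,435)). The four blanks sit on the rack: top tiles, blank3 at x 104–226, blank2 at 110–236, blank1 at 502–630 and blank0 at 502–626.

```bash
python3 - <<'E'
from h import *
t=grab_frame("top")
for n,x0,x1,y0,y1,v in[(3,104,226,119,184,185),(2,112,236,230,292,185),(1,102,230,55,122,222),(0,102,226,165,232,222)]:
    p=[at(t,265+x/8-.44,v+y/8-.44,.097)[:2] for x,y in[(x0,y0),(x1,y1)]];print(n,np.round(p,4).tolist(),(p[0]+p[1])/2)
E
```

```text
3 [[0.5794, 0.029], [0.5575, -0.0101]] [0.56844094 0.00946427]
2 [[0.5432, 0.027], [0.5224, -0.0126]] [0.53279975 0.00720272]
1 [[0.5042, 0.0309], [0.482, -0.0099]] [0.49306942 0.01050992]
0 [[0.469, 0.0314], [0.447, -0.0079]] [0.45798217 0.01178659]
```

Emit:
{"method": "move_arm", "body": {
  "plan": [
    [[0.24,-1,0,0,0,0,-1],[0.24,-1,0,0,0,0,-1],[0.24,-1,0,0,0,0,-1],[0.24,-1,0,0,0,0,-1],[0.24,-1,0,0,0,0,-1],[0.24,-1,0,0,0,0,-1],[0.24,-1,0,0,0,0,-1],[0.25,-1,0,0,0,0,-1],[0.25,-1,0,0,0,0,-1],[0.25,-1,0,0,0,0,-1]]
  ]
}}

```text
clock: 12.65
position: [0.5683, -0.0683, 0.1728]
tool_rot: [-3.142, 0.0, -0.0]
force: [-0.1, -0.7, -0.0]
grip_width: 0.0001
finger_force: 0.0
```

Emit:
{"method": "move_arm", "body": {
  "plan": [
    [[0,0,0.5,0,0,0,-1],[0,0,0.8,0,0,0,-1],[0,0,0.8,0,0,0,-1],[0,0,0.8,0,0,0,-1],[0,0,0.7,0,0,0,-1],[0,0,0.6,0,0,0,-1],[0,0,0.3,0,0,0,-1],[0,0,0.15,0,0,0,-1],[0,0,0,0,0,0,-1],[0,0,0,0,0,0,-1]]
  ]
}}

```text
clock: 13.65
position: [0.5685, -0.0692, 0.0804]
tool_rot: [3.142, -0.001, -0.0]
force: [0.4, -0.1, 0.5]
grip_width: 0.0002
finger_force: 0.0
```

Emit:
{"method": "move_arm", "body": {
  "plan": [
    [[0,-0.3,0,0,0,0,-1],[0,-0.4,0,0,0,0,-1],[0,-0.4,0,0,0,0,-1],[0,-0.4,0,0,0,0,-1],[0,-0.4,0,0,0,0,-1],[0,-0.4,0,0,0,0,-1],[0,-0.4,0,0,0,0,-1],[0,-0.4,0,0,0,0,-1],[0,-0.2,0,0,0,0,-1],[0,0,0,0,0,0,-1]]
  ]
}}

```text
clock: 14.65
position: [0.5683, -0.0024, 0.0799]
tool_rot: [-3.141, -0.0, 0.001]
force: [-0.3, 0.6, 0.0]
grip_width: -0.0002
finger_force: 0.0
```

```bash
python3 - <<'E'
from h import *
s=grab_frame("side");print(observe()["position"],observe()["force"])
cv2.imwrite("pics/c4.png",crop(s,230,150,100,75,8))
E
```

```text
[ 0.56820868 -0.00286643  0.07985073] [-0.25856669 -0.81434664 -0.16608549]
```

View pics/c4.png

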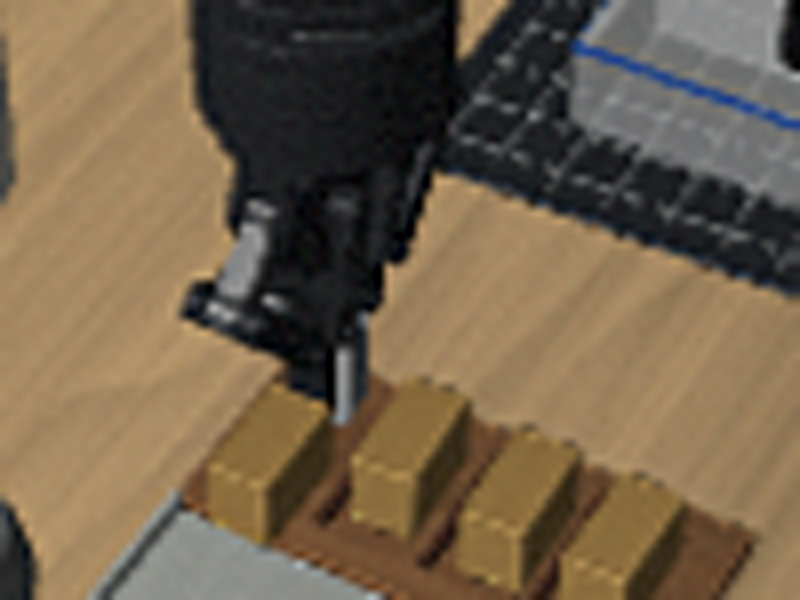

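Blank3 is sliding straight in its lane, with its front near the rack edge (front corners (210,470) and (268,485)); the rest are untouched. I'll compute the finger-to-blank offset.

```bash
python3 - <<'E'
from h import *
s=grab_frame("side")
for q,z in[((210,470),.097),((267,487),.097),((262,545),.069),((355,462),.097),((411,480),.097),((460,512),.097)]: print(at(s,230+q[0]/8-.44,150+q[1]/8-.44,z))
E
```

```text
[0.576904  0.0548764 0.097    ]
[0.55860654 0.05231824 0.097     ]
[0.56105807 0.05232455 0.069     ]
[0.54075181 0.03067337 0.097     ]
[0.52263677 0.02871702 0.097     ]
[0.50388937 0.0326673  0.097     ]
```

Emit:
{"method": "move_arm", "body": {
  "plan": [
    [[0,-0.2,0,0,0,0,-1],[0,-0.35,0,0,0,0,-1],[0,-0.35,0,0,0,0,-1],[0,-0.35,0,0,0,0,-1],[0,-0.35,0,0,0,0,-1],[0,-0.35,0,0,0,0,-1],[0,-0.35,0,0,0,0,-1],[0,-0.2,0,0,0,0,-1],[0,-0.1,0,0,0,0,-1],[0,0,0,0,0,0,-1]]
  ]
}}

```text
clock: 15.75
position: [0.5682, 0.0491, 0.0799]
tool_rot: [-3.142, 0.0, 0.0]
force: [-0.1, -0.3, -0.4]
grip_width: -0.0001
finger_force: 0.4
```

Emit:
{"method": "move_arm", "body": {
  "plan": [
    [[0,0.5,0,0,0,0,-1],[0,1,-0.4,0,0,0,-1],[0,1,-0.8,0,0,0,-1],[0,1,-0.8,0,0,0,-1],[-0.6,1,0,0,0,0,-1],[-0.6,1,0,0,0,0,-1],[-0.6,0.45,0,0,0,0,-1],[0,0,0.8,0,0,0,-1],[0,0,0.8,0,0,0,-1],[0,0,0.4,0,0,0,-1]]
  ]
}}

```text
clock: 16.75
position: [0.5315, -0.0703, 0.0789]
tool_rot: [-3.141, 0.001, -0.0]
force: [0.0, 0.1, -0.4]
grip_width: 0.0003
finger_force: 0.0
```

```bash
python3 - <<'E'
from h import *
s=grab_frame("side");print(observe()["position"],observe()["force"])
cv2.imwrite("pics/c5.png",crop(s,190,170,140,105,5))
E
```

```text
[ 0.53123033 -0.07008394  0.07818463] [-0.61152742  0.72907921 -1.73301526]
```

View pics/c5.png

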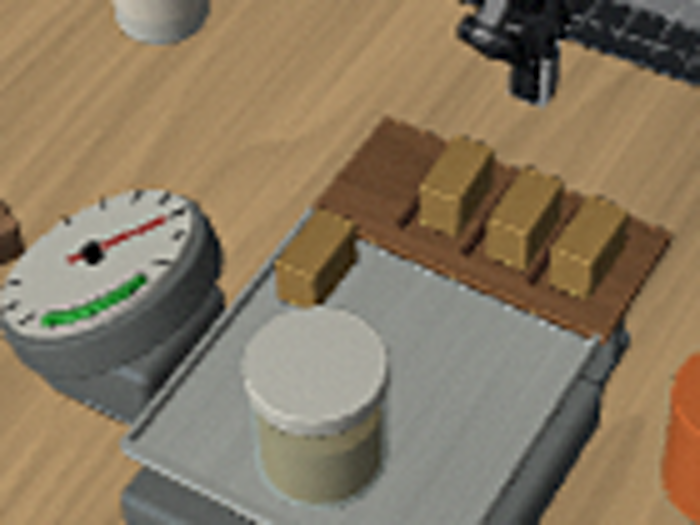

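Blank3 stands wholly on the pan at (315,260), just inside the edge. The needle has moved clockwise to (165,220), still short of green. Next is lane 2.

Emit:
{"method": "move_arm", "body": {
  "plan": [
    [[0,-0.5,0,0,0,0,-1],[0,-0.8,0,0,0,0,-1],[0,-0.5,0,0,0,0,-1],[0,-0.35,0,0,0,0,-1],[0,-0.35,0,0,0,0,-1],[0,-0.35,0,0,0,0,-1],[0,-0.35,0,0,0,0,-1],[0,-0.35,0,0,0,0,-1],[0,-0.35,0,0,0,0,-1],[0,-0.35,0,0,0,0,-1]]
  ]
}}

```text
clock: 17.8
position: [0.5322, 0.0155, 0.0799]
tool_rot: [-3.141, 0.0, -0.0]
force: [-0.7, -1.9, 0.7]
grip_width: -0.0002
finger_force: 0.8
```

Emit:
{"method": "move_arm", "body": {
  "plan": [
    [[0,-0.35,0,0,0,0,-1],[0,-0.35,0,0,0,0,-1],[0,-0.35,0,0,0,0,-1],[0,-0.35,0,0,0,0,-1],[0,-0.2,0,0,0,0,-1],[0,-0.1,0,0,0,0,-1],[0,0,0,0,0,0,-1],[0,0.5,0,0,0,0,-1],[0,1,-0.4,0,0,0,-1],[0,1,-0.8,0,0,0,-1]]
  ]
}}

```text
clock: 18.8
position: [0.5315, -0.0026, 0.1034]
tool_rot: [3.141, 0.002, -0.0]
force: [0.3, -0.4, 0.3]
grip_width: 0.0
finger_force: 0.0
```

Emit:
{"method": "move_arm", "body": {
  "plan": [
    [[0,1,-0.8,0,0,0,-1],[-0.6,1,0,0,0,0,-1],[-0.6,1,0,0,0,0,-1],[-0.6,0.45,0,0,0,0,-1],[0,0,0.8,0,0,0,-1],[0,0,0.8,0,0,0,-1],[0,0,0.35,0,0,0,-1],[0,0,0,0,0,0,-1],[0,0,0,0,0,0,-1],[0,0,0,0,0,0,-1]]
  ]
}}

```text
clock: 19.8
position: [0.4965, -0.0701, 0.0815]
tool_rot: [3.142, -0.001, -0.0]
force: [0.6, -0.5, -0.1]
grip_width: -0.0004
finger_force: 0.0
```

```bash
python3 - <<'E'
from h import *
s=grab_frame("side");print(observe()["position"],observe()["force"])
cv2.imwrite("pics/c6.png",crop(s,190,170,140,105,5))
E
```

```text
[ 0.49653763 -0.07013765  0.08147459] [-0.16888985 -0.78973315  0.32063203]
```

View pics/c6.png

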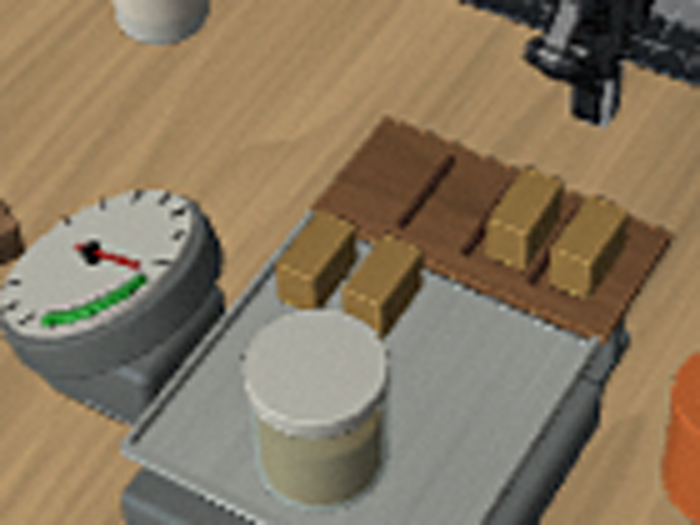

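Blank2 is on the pan at (383,285), and the needle tip (138,266) is just short of green, as predicted. One more is needed, from lane 1.

Emit:
{"method": "move_arm", "body": {
  "plan": [
    [[-0.08,-0.5,0,0,0,0,-1],[0,-0.8,0,0,0,0,-1],[0,-0.5,0,0,0,0,-1],[0,-0.35,0,0,0,0,-1],[0,-0.35,0,0,0,0,-1],[0,-0.35,0,0,0,0,-1],[0,-0.35,0,0,0,0,-1],[0,-0.35,0,0,0,0,-1],[0,-0.35,0,0,0,0,-1],[0,-0.35,0,0,0,0,-1]]
  ]
}}

```text
clock: 20.85
position: [0.4946, 0.0155, 0.0809]
tool_rot: [-3.142, 0.0, -0.0]
force: [-0.4, -2.7, 2.3]
grip_width: -0.0001
finger_force: 1.3
```

Emit:
{"method": "move_arm", "body": {
  "plan": [
    [[0,-0.35,0,0,0,0,-1],[0,-0.35,0,0,0,0,-1],[0,-0.35,0,0,0,0,-1],[0,-0.35,0,0,0,0,-1],[0,-0.2,0,0,0,0,-1],[0,-0.1,0,0,0,0,-1],[0,0,0,0,0,0,-1],[0,0.5,0,0,0,0,-1],[0,1,-0.4,0,0,0,-1],[0,1,-0.8,0,0,0,-1]]
  ]
}}

```text
clock: 21.85
position: [0.4939, -0.0025, 0.1044]
tool_rot: [3.141, 0.002, 0.0]
force: [0.4, 0.1, 0.5]
grip_width: -0.0001
finger_force: 0.0
```

Emit:
{"method": "move_arm", "body": {
  "plan": [
    [[0,1,-1,0,0,0,-1],[0,1,-1,0,0,0,-1],[0,1,-1,0,0,0,-1],[0,1,-1,0,0,0,-1],[0,1,0,0,0,0,-1],[0,1,0,0,0,0,-1],[0,0,0,0,0,0,-1],[0,0,0,0,0,0,-1],[0,0,0,0,0,0,-1],[0,0,0,0,0,0,-1]]
  ]
}}

```text
clock: 22.85
position: [0.4946, -0.1205, 0.1848]
tool_rot: [-3.141, 0.0, 0.001]
force: [1.0, -0.1, -0.1]
grip_width: -0.0003
finger_force: 0.0
```

```bash
python3 - <<'E'
from h import *
s=grab_frame("side");print(observe()["position"],observe()["force"])
cv2.imwrite("pics/c7.png",crop(s,190,110,200,150,4))
E
```

```text
[ 0.49462172 -0.12057279  0.18483905] [ 0.39814104  0.00118686 -0.43350719]
```

View pics/c7.png

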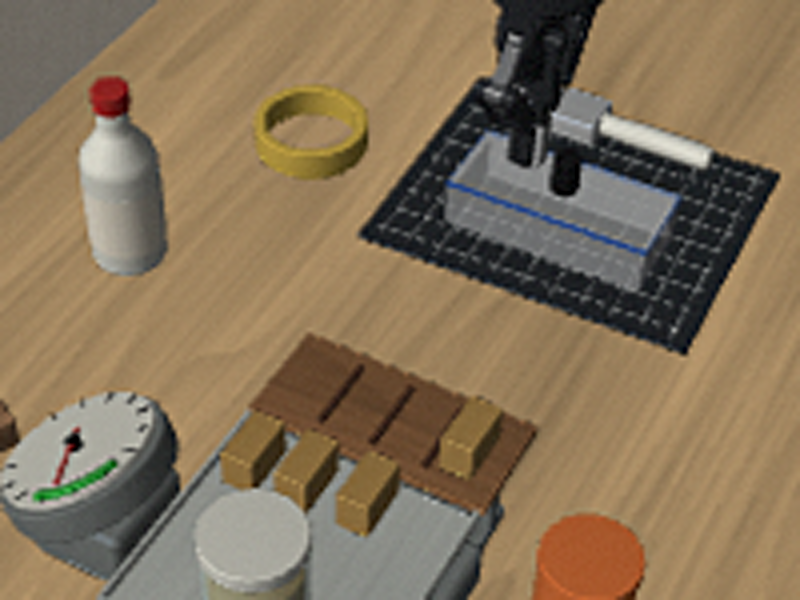

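The needle tip (57,483) now lies in the green band, which runs from (115,464) to (38,495). Blanks 3, 2 and 1 are on the pan, blank0 is still in the rack, and the cover is on the mat. Quick numeric check.

```bash
python3 - <<'E'
from h import *
s=grab_frame("side")
P=lambda x,y:(190+x/4-.375,110+y/4-.375)
for q in[(222,454),(276,469),(339,493)]: print("front",at(s,*P(*q),.091))
n=np.array([np.sin(.454),0,np.cos(.454)]);ex=np.array([np.cos(.454),0,-np.sin(.454)])
c=at(s,*P(72,440),.078)
def ang(q):
    r=ray(s,*P(*q));p=s["position"];v=p+r*((c-p)@n)/(r@n)-c;return -np.arctan2(v[1],v@ex)%6.283
a=[ang(q) for q in((57,483),(115,464),(38,495))];print(a,2.92+a[0]-a[1],4.06+a[0]-a[2], 1.04+a[0]-1.526)
E
```

```text
front [0.57741666 0.10239248 0.091     ]
front [0.54416981 0.096539   0.091     ]
front [0.50369024 0.0939566  0.091     ]
[np.float64(4.236416603501677), np.float64(3.4559812486135377), np.float64(4.46414659371029)] 3.7004353548881395 3.8322700097913858 3.7504166035016775
```

The needle reads about 3.75, well in band. Blank1's depth on the pan is the tightest margin, so I'll back the arm off and check it from the top.

Emit:
{"method": "move_arm", "body": {
  "plan": [
    [[0,1,-0.5,0,0,0,-1],[0,1,-0.5,0,0,0,-1],[0,1,0,0,0,0,-1],[0,1,0,0,0,0,-1],[0,1,0,0,0,0,-1],[0,1,0,0,0,0,-1],[0,1,0,0,0,0,-1],[0,0,0,0,0,0,-1],[0,0,0,0,0,0,-1],[0,0,0,0,0,0,-1]]
  ]
}}

```text
clock: 23.95
position: [0.4948, -0.2601, 0.2049]
tool_rot: [-3.141, -0.0, 0.001]
force: [0.3, -0.3, -0.5]
grip_width: 0.0
finger_force: 0.0
```

```bash
python3 - <<'E'
from h import *
t=grab_frame("top");print(observe()["force"])
cv2.imwrite("pics/c8.png",crop(t,210,190,100,75,8))
E
```

```text
[-0.51101703  0.30689644  0.46036868]
```

View pics/c8.png

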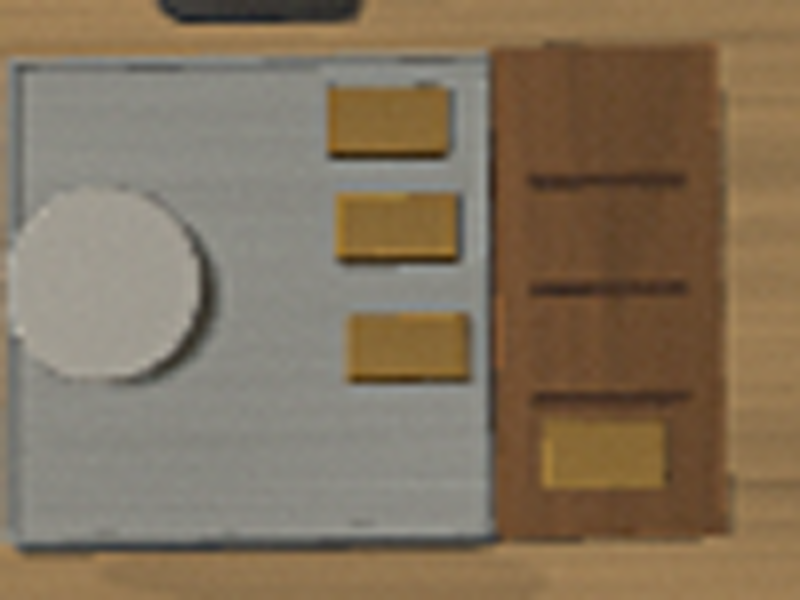

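The top crop shows all three blanks wholly on the pan. Blank1's rear is at x=470 and the pan edge at x=490, about 7 mm inside. Blank0 is in the rack and the jar is standing. I'll hand in.

```bash
python3 -c "from workcell import *; print(job_done())"
```

```text
the job is handed in; nothing more can be done
None
```

The job is handed in, though no verdict came back: the cover stands rim down on the mat, blanks 1–3 are wholly on the pan, blank 0 is still in the rack, and the needle reads about 3.75 rad, inside the green band.

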